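Straightedge to a copper bar, then its knurled nut a quarter turn slack

ROBOT

A 7-joint arm with a two-finger parallel gripper is mounted at the origin on the work surface. World frame = base frame: x ahead of the robot, y to its left, z up, the work surface at z = 0. Lengths are in mm, angles in rad, forces in N, time in s.
With the tool pointing down it reaches from about 375 to 925 mm from the base axis. Payload 3.1 kg.
Tool frame: the origin (TCP) lies on the centre line of the jaws, within the pads' length; the fingertips stand 11 mm ahead of it and the grasp point (between the pads) lies 8 mm behind it (tcp_to_tips is the distance from the TCP to the fingertips, in mm); z points along the fingers, y is the line along which they close (so a half turn about z gives the same grasp; the last joint's range is limited). The gripper opens to 85 mm and grips with 20 to 120 N. Pads are 22 mm wide; open, the fingers measure 114 mm over their backs; the gripper's body (76 mm by 85 mm) begins 54 mm behind the grasp point. The pads swing forward as they close: fully open they stand 13 mm farther back than shut.
Start: joints at [-1.438, 0.383, 0.044, 1.598, -0.018, 1.161, -0.05], TCP at [148.669, 632.772, 242.269] pointing down, gripper open.
Joint ranges: [-2.61, 2.61], [-0.41, 2.15], [-1.48, 1.57], [0, 2.5], [-1.57, 4.71], [0.05, 1.97], [-2.85, 2.85]. Speed limits (rad/s): [2.79, 2.79, 3.14, 3.14, 3.14, 3.14, 3.14].

INTERFACE

Orientations are given as a 3x3 rotation matrix whose columns are the frame's x, y, z axes.
In Python, from station import get_obs, get_image, calibration, close_job, tcp_to_tips gives the robot as it stands. The module is installed in compiled form; this text tells all that it offers.
- The arm moves only by the tool carry_out, never from a script. Its arguments are lists of equal length, an entry for each row: "angular": the turn, a rotation vector about the tool's x, y, z in rad, a list of three; "linear": the shift along the tool's x, y, z in cm, a list of three; "grip": the gripper command: -1 is fully open, 1 is shut, values between are in proportion. A call has 1 to 12 rows; each row is the pose to reach, as a shift and turn from the pose commanded when the call began, along the tool's axes at that moment; what a row does not reach only later rows make up. A row lasts 1/10 s, in which the tool goes at most 50 mm and 8.59 degrees, less where a joint would pass 70% of its speed; a pose out of reach is approached as far as the arm can. A call with a gripper value outside its range is refused whole. The fingers move at their own pace and stop on an object; "squeeze" is the grip in N (left out, the last holds). Time passes only in rows, so rows that repeat a pose let the fingers close. It gives the time, the measured TCP pose, the force, the opening and the grip force at its end, in the units of the state.
- get_obs(): the state, without advancing time (a new reading comes with each control period).
- get_image(name): name is "scene" or "top" or "wrist"; returns (picture, depth): 480x640x3 uint8, red, green, blue; 480x640 float32, mm along the optical axis (not along the pixel's ray), 0 where there is no reading.
- calibration(name): a dict with "fovy" (degrees; the focal length in pixels is half the picture's height over the tangent of half this angle, whatever the lens; pixels are square), "cx", "cy" (the principal point, pixels), "position" and "orientation" of the camera in the world. Camera axes: x right, y down, z forward; pixel columns grow to the right and rows downward; lengths in mm; the calibration is good to about 2 mm. A picture is of the moment at which its call begins: read the wrist's pose just before it. calibration takes no time and is no camera call; for the wrist camera it gives the pose at the moment of the call.
- close_job(): hands the job in; it is judged then, once.
The state is a dict: "t": time; "joint_pos": joint angles; "joint_velocities": joint speeds; "effort": joint torques, N m; "position": TCP position; "tcp_rot": TCP orientation; "contact_force": force on the tool from outside, world axes, zero at the start; "moment": the same for the moment, N m; "grip_width": finger opening in mm; "gripper_force": force on a finger pad.
Only numpy, scipy, OpenCV 4.12 (cv2) and the standard library are available. Lean on these libraries where they do the work, as an engineer would, in place of code of your own. Each camera call takes 0.05 s, during which the arm holds its last target. There are 200 camera calls.

TASK

Lay the straightedge flat on the brown terminal board, flush along the copper bar's front edge (the one towards the robot) and about centred on the bar, and let go of it. Then screw the brass knurled nut on the bar's stud clockwise until it bottoms out, and back it off a quarter turn, so that the bar can still be tapped true to the straightedge. Finish while still gripping the nut there, so that it cannot creep: do not let go of it at the end; the straightedge must still lie flush, and the other things on the bench stay where they are.

Things in the scene. Friction and masses are not known exactly. Their poses are not given: they have to be found in the camera images.
- straightedge: loose aluminium straightedge, base 50 mm wide (its x) x 220 mm long (its y) x 6 mm, 0.22 kg, with a black grip rail in the middle, 16 mm wide (x) x 90 mm long (y), its top 32 mm above the underside: grip it across the 16 mm. Origin: centre of the underside, z up. Starts flat on the green bench, off the board. Either long edge may go against the bar
- board: fixed brown terminal board, 12 mm thick, origin on the bench top: x -85 to 95 mm, y -150 to 150 mm. -x looks to the robot, turned up to 20 degrees. Copper bar on it: x 15 to 45, y -120 to 120 mm, top 20 mm above the bench. In front of the bar the board is bare but for 3 mm screw heads at x -72, y +-138 mm. Two studs at x 30 mm, 50 mm high: brass nut at y -100 mm, hexagon nut at y 100 mm
- bar_front (a point): middle of the copper bar's lower front edge, on the board's top face (12 mm above the bench); axes as the board's: y along the edge, -x away from the bar. The straightedge is flush when its origin lies 25 mm in front of this point (x = -25 mm, z = 0) with its y along this y, either way round
- nut: brass knurled nut with a white stripe on top, already started on its 10 mm stud: knurled rim 36 mm in diameter, 8 mm high, on a 20 mm collar 12 mm high. Origin: centre of the underside, z up. Bottomed out, the rim is 34 to 42 mm above the bench; it rises 1.5 mm a turn. Clockwise from above goes down to a hard stop. Thread friction 0.06 N m: it stays where it is left
- nut_turn (a joint): angle of the nut from bottomed out, rad: 0 = bottomed out, grows as it is unscrewed (counter-clockwise from above); starts at 3.0 to 5.4; a quarter turn backed off is 1.57
- contactor_a: one of two contactors, dark base 74 x 45 mm, white top, 62 mm high, loose; leave alone. Origin: centre of the underside
- contactor_b: the other contactor, the same; leave alone. Origin: centre of the underside
- driver: cream and blue electric screwdriver lying on its side, about 300 x 42 x 43 mm, loose; leave alone. Origin: centre of the underside
- knife: yellow utility knife, 130 x 20 x 12 mm, loose; leave alone. Origin: centre of the underside
- wrench: steel wrench, 180 mm long, loose; leave alone. Origin: centre of the underside
- spare_nut: spare knurled nut of grey steel, 36 mm across and 20 mm high, loose on the bench; leave alone. Origin: centre of the underside
- bin: black parts bin with metal lugs, 110 x 150 x 60 mm, loose; leave alone. Origin: centre of the underside
Mind the look-alikes: they are no part of the job. Leave any pink or red look-alike of the straightedge alone.

How it is judged (in metres and radians):
On the way, in this order (a step that is already met when the one before it is completed fails the run):
1. straightedge laid flat on the board, flush along the bar's front edge, and released (x of straightedge in the frame of bar_front between -0.0275 and -0.0232 m and y of straightedge in the frame of bar_front between -0.045 and 0.045 m and z of straightedge in the frame of bar_front between -0.003 and 0.003 m and angle between the y axis of straightedge and the y axis of bar_front, either way round below 0.025 rad and angle between straightedge's own z axis and vertical below 0.03 rad and contact force between each of the fingers, the arm and straightedge below 0.2 N), for 0.3 s.
2. nut run down until it bottoms out (x of straightedge in the frame of bar_front between -0.0275 and -0.0232 m and y of straightedge in the frame of bar_front between -0.045 and 0.045 m and z of straightedge in the frame of bar_front between -0.003 and 0.003 m and angle between the y axis of straightedge and the y axis of bar_front, either way round below 0.025 rad and angle between straightedge's own z axis and vertical below 0.03 rad and value of joint nut_turn below 0.06 rad).
At the end, for the whole second after the job is handed in: Nut, having bottomed out, backed off 63 to 117 degrees, still, gripped by the fingers (over 5 N). Straightedge untouched, flat on the board, edge within 2 mm of the bar's front edge and 1.4 degrees of parallel, middle within 45 mm of the bar's middle (all of step 1 and value of joint nut_turn between 1.1 and 2.04 rad and contact force between the fingers and nut above 5 N and linear speed of each of nut, straightedge below 0.01 m/s and angular speed of nut below 0.1 rad/s); the arm keeps its last pose, push and grip.
It fails at once if another thing on the bench is pushed away (more than 20 mm) (distance of any of contactor_a, contactor_b, driver, knife, wrench, spare_nut, bin from where it was at the start of the episode above 0.02 m).
It also fails if it takes over 66 s, if anything falls off the work surface, if the arm or the gripper's body presses on something with over 40 N, if the wrist force passes 120 N, or if a joint passes its speed limit or range.

## Working session

There is one attempt and no reset: what is moved stays moved. The work goes in short steps, Python scripts to look and compute and a tool call to move; the robot and the scene stay as the last step left them, time stands still between calls to the robot, and variables do not carry over. Pictures are saved under pics/ and viewed, at most 10 in all, crops included, and the job is handed in when it is done.

Besides the shell and the picture viewer there is one more tool, called after ">>>" as name(argument=value, ...) on one line, values as JSON. carry_out: Moves the arm, as the interface text tells. Its arguments: {"type":"object","properties":{"angular":{"type":"array"},"linear":{"type":"array"},"grip":{"type":"array"},"squeeze":{"type":"number"}},"required":["angular","linear","grip"]}

```bash
mkdir -p pics; cat > h.py <<'E'
import numpy as np, cv2
from station import *
def snap(n,save=None):
    c=calibration(n); im,d=get_image(n)
    if save: cv2.imwrite('pics/'+save,im[:,:,::-1]); np.savez('pics/'+save+'.npz',im=im,d=d,**{k:np.array(v) for k,v in c.items()})
    return im,d,c
def load(s): 
    z=np.load('pics/'+s+'.npz'); return z['im'],z['d'],{k:z[k] for k in ('fovy','cx','cy','position','orientation')}
def onplane(c,px,z):
    px=np.atleast_2d(px).astype(float); f=240/np.tan(np.radians(float(c['fovy']))/2)
    r=np.c_[(px[:,0]-c['cx'])/f,(px[:,1]-c['cy'])/f,np.ones(len(px))]@np.array(c['orientation']).T
    p=np.array(c['position']); return p+r*((z-p[2])/r[:,2])[:,None]
def cloud(c,d):
    f=240/np.tan(np.radians(float(c['fovy']))/2); v,u=np.mgrid[:480,:640]
    P=np.stack([(u-c['cx'])/f*d,(v-c['cy'])/f*d,d],-1)@np.array(c['orientation']).T+np.array(c['position'])
    return P
E
python3 - <<'E'
from h import *
o=get_obs(); print({k:np.round(v,3).tolist() for k,v in o.items()})
for n in('top','scene'):
    im,d,c=snap(n,n+'1.png'); print(n,{k:np.round(v,3).tolist() for k,v in c.items()})
E
```

```text
{'t': 0.0, 'joint_pos': [-1.438, 0.384, 0.044, 1.6, -0.018, 1.161, -0.05], 'joint_velocities': [-0.001, -0.0, -0.001, -0.001, -0.001, 0.001, -0.0], 'effort': [0.0, -43.345, 1.025, -24.951, 0.011, 0.011, 0.0], 'position': [148.479, 631.885, 240.884], 'tcp_rot': [[-0.974, 0.229, -0.0], [0.229, 0.974, -0.003], [-0.0, -0.003, -1.0]], 'contact_force': [-0.667, -0.157, -0.557], 'moment': [0.031, -0.078, 0.047], 'gripper_force': 0.0, 'grip_width': 85.476}
top {'fovy': 54.866, 'cx': 328.352, 'cy': 232.119, 'position': [252.502, -16.649, 1301.845], 'orientation': [[-0.092, -0.974, 0.205], [-0.996, 0.091, -0.014], [-0.005, -0.205, -0.979]]}
scene {'fovy': 48.47, 'cx': 309.282, 'cy': 239.973, 'position': [1174.151, -359.624, 1174.862], 'orientation': [[0.459, 0.744, -0.486], [0.889, -0.389, 0.242], [-0.009, -0.543, -0.839]]}
```

View pics/top1.png

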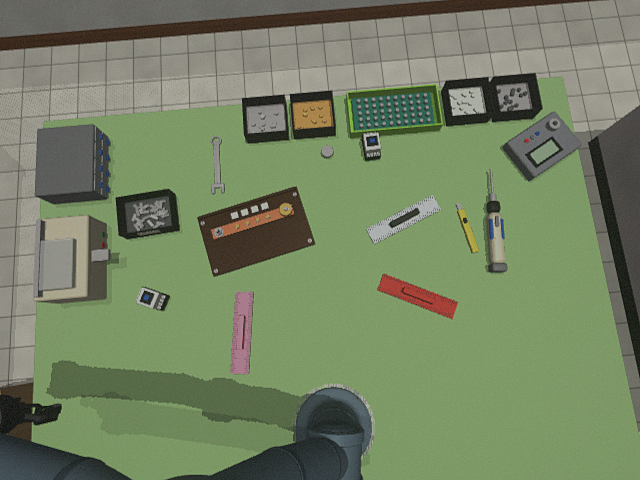

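View pics/scene1.png

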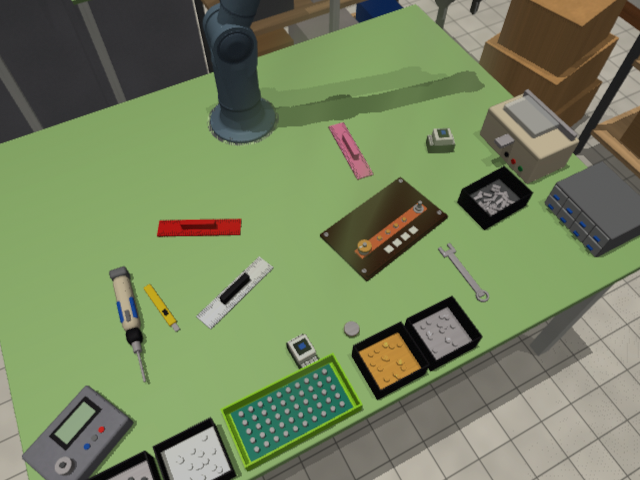

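The top view shows the aluminium straightedge (white, black rail) at about (403,219). Its pink (242,332) and red (417,296) look-alikes don't fit the description. The board is at (255,232) and the brass nut at (286,209). The grey spare nut at (327,152) is off the board. Next I'll measure these and confirm them in an enlarged crop.

```bash
python3 - <<'E'
from h import *
im,d,c=load('top1.png'); hsv=cv2.cvtColor(im,cv2.COLOR_RGB2HSV); P=cloud(c,d)
def roi(m,x0,y0,x1,y1):
    o=np.zeros_like(m); o[y0:y1,x0:x1]=m[y0:y1,x0:x1]; return o
def rep(n,m,z):
    pts=np.argwhere(m>0)[:,::-1]; q=onplane(c,pts,z)[:,:2].astype(np.float32)
    r=cv2.minAreaRect(q); b=cv2.boxPoints(r); e=[b[1]-b[0],b[2]-b[1]]; e=max(e,key=np.linalg.norm)
    print(n,len(pts),np.round(r[0],1),np.round(r[1],1),'long axis deg',np.degrees(np.arctan2(e[1],e[0])).round(2),'depthz',np.median(P[m>0][:,2]).round(1))
H,S,V=hsv[...,0],hsv[...,1],hsv[...,2]
ng=((H<35)|(H>85)|(S<50)).astype(np.uint8)
rep('edge',roi(ng,362,190,445,250),6)
rep('rail',roi((V<70).astype(np.uint8),380,200,428,235),32)
rep('board',roi((((H<25)|(H>170))&(S>40)|(S<50)).astype(np.uint8),192,182,320,280),12)
rep('nutbrass',roi(((H>15)&(H<30)&(V>140)&(S>90)).astype(np.uint8),270,195,300,225),45)
for n,z in (('bar',20),): rep(n,roi(((H<14)&(S>100)&(V>130)).astype(np.uint8),205,195,300,245),z)
cr=cv2.resize(np.hstack([im[180:280,190:320],im[180:280,340:470]]),None,fx=3,fy=3,interpolation=2); cv2.imwrite('pics/crop1.png',cr[:,:,::-1])
E
```

```text
edge 1291 [ 542.8 -253.3] [ 51.4 221.5] long axis deg -67.8 depthz 5.9
rail 169 [ 540.2 -250.3] [15.3 91.4] long axis deg -68.44 depthz 32.1
board 6390 [589.2 181.8] [264.1 297.4] long axis deg -77.23 depthz 12.3
nutbrass 91 [594.3  79.1] [30.9 32.1] long axis deg -4.3 depthz 42.5
bar 550 [571.9 177.7] [ 29.4 238.1] long axis deg -77.21 depthz 19.8
```

View pics/crop1.png

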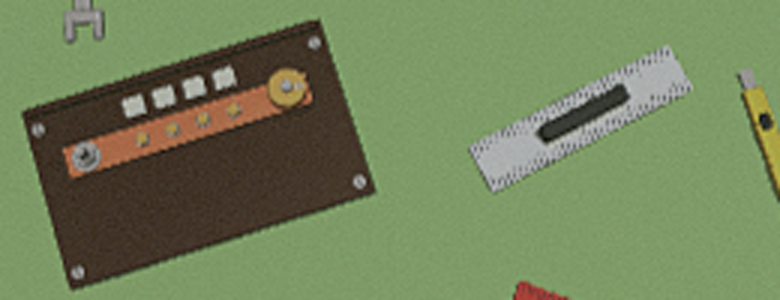

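The crop confirms the aluminium straightedge with its black rail at top-view (403,219), and the brass nut on the board's right-hand stud at (286,209).

```bash
cat >> h.py <<'E'
def plan(target,yawy=None,frm=None):
    """tool-frame shift (cm) and turn about tool z (rad) to world target; yawy = wanted world angle (deg) of tool y"""
    o=get_obs(); R=np.array(o['tcp_rot']); p=np.array(o['position'] if frm is None else frm)
    s=R.T@(np.array(target)-p)/10; a=0
    if yawy is not None:
        cur=np.degrees(np.arctan2(R[1,1],R[0,1])); a=-((yawy-cur+90)%180-90)
    print('shift cm',s.round(2),'turn z',np.radians(a).round(3),'rad; pos',p.round(1),'tilt',R[:,2].round(4),'j7',np.round(o['joint_pos'][6],2))
E
python3 - <<'E'
from h import *
plan([470,300,242]); plan([541,-252,150],22)
E
```

```text
shift cm [-3.889e+01 -2.497e+01 -3.000e-02] turn z 0.0 rad; pos [148.5 632.  241. ] tilt [-4.0e-04 -2.4e-03 -1.0e+00] j7 -0.05
shift cm [-58.42 -77.06   9.29] turn z 0.956 rad; pos [148.5 632.  241. ] tilt [-4.0e-04 -2.4e-03 -1.0e+00] j7 -0.05
```

>>> carry_out(angular=[[0,0,0.5],[0,0,0.5],[0,0,0.5],[0,0,0.5],[0,0,0.95],[0,0,0.95],[0,0,0.95],[0,0,0.95],[0,0,0.95],[0,0,0.95],[0,0,0.95],[0,0,0.95]], linear=[[-38.9,-25,0],[-38.9,-25,0],[-38.9,-25,0],[-38.9,-25,0],[-38.9,-25,0],[-38.9,-25,0],[-38.9,-25,0],[-38.9,-25,0],[-38.9,-25,0],[-38.9,-25,0],[-38.9,-25,0],[-38.9,-25,0]], grip=[-1,-1,-1,-1,-1,-1,-1,-1,-1,-1,-1,-1])

```text
t: 1.3
position: [468.9, 301.7, 241.8]
tcp_rot: [[-0.381, 0.924, -0.002], [0.924, 0.381, 0.0], [0.001, -0.001, -1.0]]
contact_force: [-1.1, 0.6, 0.2]
grip_width: 85.5
gripper_force: 0.0
```

```bash
python3 - <<'E'
from h import *
plan([541,-252,170],22)
E
```

```text
shift cm [-53.94 -14.44   7.14] turn z 0.007 rad; pos [468.9 301.7 241.8] tilt [-1.7e-03  4.0e-04 -1.0e+00] j7 -0.17
```

>>> carry_out(angular=[[0,0,0],[0,0,0],[0,0,0],[0,0,0],[0,0,0],[0,0,0],[0,0,0],[0,0,0],[0,0,0],[0,0,0],[0,0,0],[0,0,0]], linear=[[-53.9,-14.4,7],[-53.9,-14.4,7],[-53.9,-14.4,7],[-53.9,-14.4,7],[-53.9,-14.4,7],[-53.9,-14.4,7],[-53.9,-14.4,7],[-53.9,-14.4,7],[-53.9,-14.4,7],[-53.9,-14.4,7],[-53.9,-14.4,7],[-53.9,-14.4,7]], grip=[-1,-1,-1,-1,-1,-1,-1,-1,-1,-1,-1,-1])

```text
t: 2.5
position: [541.5, -256.8, 171.6]
tcp_rot: [[-0.377, 0.926, -0.001], [0.926, 0.377, -0.003], [-0.003, -0.002, -1.0]]
contact_force: [-0.8, -0.7, 0.7]
grip_width: 85.3
gripper_force: 0.0
```

```bash
python3 - <<'E'
from h import *
im,d,c=snap('wrist','w1.png'); print({k:np.round(v,3).tolist() for k,v in c.items()})
plan([541,-252,30],22)
E
```

```text
{'fovy': 65.67, 'cx': 321.547, 'cy': 234.109, 'position': [510.494, -181.514, 302.545], 'orientation': [[0.926, 0.358, 0.116], [0.377, -0.879, -0.293], [-0.003, 0.316, -0.949]]}
shift cm [ 0.46  0.13 14.15] turn z 0.003 rad; pos [ 541.7 -256.4  171.5] tilt [-9.e-04 -3.e-03 -1.e+00] j7 1.02
```

View pics/w1.png

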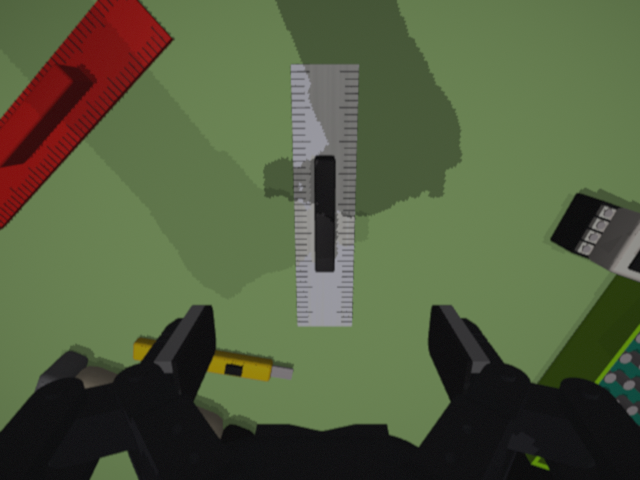

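The wrist view shows the straightedge between (291,65) and (352,326), its black rail centred at about (325,213), nearly in line with the jaws. The knife lies clear at (205,358).

```bash
python3 - <<'E'
from h import *
im,d,c=load('w1.png'); P=cloud(c,d)
x0,y0,x1,y1=283,58,368,335
hsv=cv2.cvtColor(im,cv2.COLOR_RGB2HSV); sub=np.zeros(im.shape[:2],bool); sub[y0:y1,x0:x1]=1
edge=sub&(P[...,2]>3.5)&(P[...,2]<12)&(d>0); rail=sub&(P[...,2]>27)&(P[...,2]<37)
for n,m,z in(('edge',edge,6),('rail',rail,32)):
    m=cv2.morphologyEx(m.astype(np.uint8),cv2.MORPH_OPEN,np.ones((3,3)))
    q=onplane(c,np.argwhere(m>0)[:,::-1],z)[:,:2].astype(np.float32); r=cv2.minAreaRect(q); b=cv2.boxPoints(r)
    e=max([b[1]-b[0],b[2]-b[1]],key=np.linalg.norm); print(n,np.round(r[0],1),np.round(r[1],1),np.degrees(np.arctan2(e[1],e[0]))%180)
E
```

```text
edge [ 541.1 -253.2] [ 49.9 218.8] 112.20719
rail [ 540.8 -252.4] [15.7 89.3] 111.97287
```

>>> carry_out(angular=[[0,0,0],[0,0,0],[0,0,0],[0,0,0],[0,0,0]], linear=[[0.35,0.07,4],[0.35,0.07,8],[0.35,0.07,11],[0.35,0.07,11],[0.35,0.07,11]], grip=[-0.4,-0.4,-0.4,-0.4,-0.4])

```text
t: 3.05
position: [542.1, -246.0, 62.0]
tcp_rot: [[-0.384, 0.923, -0.001], [0.923, 0.384, 0.002], [0.002, -0.0, -1.0]]
contact_force: [-0.4, -0.2, 0.6]
grip_width: 60.2
gripper_force: 0.0
```

>>> carry_out(angular=[[0,0,0.009],[0,0,0.009],[0,0,0.009],[0,0,0.009]], linear=[[-0.6,-0.37,0],[-0.6,-0.37,0],[-0.6,-0.37,0],[-0.6,-0.37,0]], grip=[-0.4,-0.4,-0.4,-0.4])

```text
t: 3.45
position: [540.7, -256.7, 63.4]
tcp_rot: [[-0.371, 0.928, 0.002], [0.928, 0.371, -0.0], [-0.001, 0.002, -1.0]]
contact_force: [-0.2, -0.3, -0.0]
grip_width: 59.6
gripper_force: 0.0
```

```bash
python3 - <<'E'
from h import *
plan([541.0,-252.9,22],22.1)
E
```

```text
shift cm [0.34 0.16 4.14] turn z -0.005 rad; pos [ 540.7 -256.7   63.4] tilt [ 1.9e-03 -3.0e-04 -1.0e+00] j7 1.11
```

>>> carry_out(angular=[[0,0,0],[0,0,0],[0,0,0]], linear=[[0,0,0],[0,0,0],[0,0,0]], grip=[-0.4,-0.4,-0.4])

```text
t: 3.75
position: [540.1, -256.2, 62.2]
tcp_rot: [[-0.372, 0.928, -0.0], [0.928, 0.372, 0.0], [0.0, -0.0, -1.0]]
contact_force: [0.2, -0.8, -0.7]
grip_width: 59.6
gripper_force: 0.0
```

>>> carry_out(angular=[[0,0,0]], linear=[[0,0,0]], grip=[-0.4])

```text
t: 3.85
position: [540.0, -256.2, 62.2]
tcp_rot: [[-0.372, 0.928, -0.0], [0.928, 0.372, 0.0], [0.0, -0.0, -1.0]]
contact_force: [0.5, -0.2, -1.3]
grip_width: 60.1
gripper_force: 0.0
```

>>> carry_out(angular=[[0,0,0]], linear=[[0,0,0]], grip=[-0.4])

```text
t: 3.95
position: [540.1, -256.2, 62.2]
tcp_rot: [[-0.372, 0.928, -0.0], [0.928, 0.372, 0.0], [0.0, -0.0, -1.0]]
contact_force: [0.6, 0.7, -0.9]
grip_width: 59.7
gripper_force: 0.0
```

>>> carry_out(angular=[[0,0,-0.005],[0,0,-0.005],[0,0,-0.005],[0,0,-0.005],[0,0,-0.005],[0,0,-0.005],[0,0,-0.005],[0,0,-0.005],[0,0,-0.005]], linear=[[0.27,0.2,1.5],[0.27,0.2,3],[0.27,0.2,4],[0.27,0.2,4],[0.27,0.2,4],[0.27,0.2,4],[0.27,0.2,4],[0.27,0.2,4],[0.27,0.2,4]], grip=[-0.4,-0.4,-0.4,1,1,1,1,1,1], squeeze=70)

```text
t: 4.85
position: [541.4, -253.4, 22.8]
tcp_rot: [[-0.376, 0.926, 0.001], [0.926, 0.376, -0.001], [-0.001, 0.001, -1.0]]
contact_force: [0.4, 0.0, 0.5]
grip_width: 14.4
gripper_force: 70.1
```

>>> carry_out(angular=[[0,0,0],[0,0,0]], linear=[[0,0,0],[0,0,0]], grip=[1,1])

```text
t: 5.05
position: [541.4, -253.4, 22.8]
tcp_rot: [[-0.376, 0.926, 0.001], [0.926, 0.376, -0.0], [-0.001, 0.001, -1.0]]
contact_force: [-0.0, 0.2, 3.0]
grip_width: 14.8
gripper_force: 70.2
```

>>> carry_out(angular=[[0,0,0],[0,0,0],[0,0,0],[0,0,0],[0,0,0],[0,0,0],[0,0,0],[0,0,0]], linear=[[0,0,-1],[0,0,-3],[0,0,-6],[0,0,-9],[0,0,-12],[0,0,-12],[0,0,-12],[0,0,-12]], grip=[1,1,1,1,1,1,1,1])

```text
t: 5.85
position: [539.6, -251.9, 140.7]
tcp_rot: [[-0.377, 0.926, -0.003], [0.926, 0.377, 0.002], [0.003, -0.002, -1.0]]
contact_force: [0.6, 0.1, -2.5]
grip_width: 14.3
gripper_force: 69.8
```

```bash
python3 - <<'E'
from h import *
plan([521,176.4,140],12.8)
E
```

```text
shift cm [40.37 14.42  0.14] turn z 0.163 rad; pos [ 539.6 -251.9  140.7] tilt [-0.0032  0.0016 -1.    ] j7 1.04
```

>>> carry_out(angular=[[0,0,0.015],[0,0,0.03],[0,0,0.045],[0,0,0.06],[0,0,0.075],[0,0,0.09],[0,0,0.105],[0,0,0.12],[0,0,0.135],[0,0,0.15],[0,0,0.16],[0,0,0.163]], linear=[[2,0.7,0],[6,2.1,0],[10,3.6,0],[14,5,0],[18,6.4,0],[22,7.9,0],[26,9.3,0],[30,10.7,0],[34,12.1,0],[37.5,13.4,0],[39.6,14.15,0],[40.4,14.4,0]], grip=[1,1,1,1,1,1,1,1,1,1,1,1])

```text
t: 7.05
position: [520.2, 179.2, 140.4]
tcp_rot: [[-0.227, 0.974, -0.003], [0.974, 0.227, -0.001], [0.0, -0.003, -1.0]]
contact_force: [0.3, -0.1, -0.9]
grip_width: 14.0
gripper_force: 69.8
```

>>> carry_out(angular=[[0,0,0],[0,0,0],[0,0,0],[0,0,0],[0,0,0]], linear=[[0,0,0],[0,0,0],[0,0,0],[0,0,0],[0,0,0]], grip=[1,1,1,1,1])

```text
t: 7.55
position: [522.5, 174.1, 142.4]
tcp_rot: [[-0.219, 0.976, 0.0], [0.976, 0.219, -0.0], [-0.0, 0.0, -1.0]]
contact_force: [0.7, -0.7, -1.3]
grip_width: 14.1
gripper_force: 69.8
```

```bash
python3 - <<'E'
from h import *
im,d,c=snap('wrist','w2.png')
plan([521,176.4,140],12.8)
E
```

```text
shift cm [ 0.22 -0.1   0.24] turn z -0.002 rad; pos [522.5 174.5 142.4] tilt [ 2.e-04  0.e+00 -1.e+00] j7 0.05
```

View pics/w2.png

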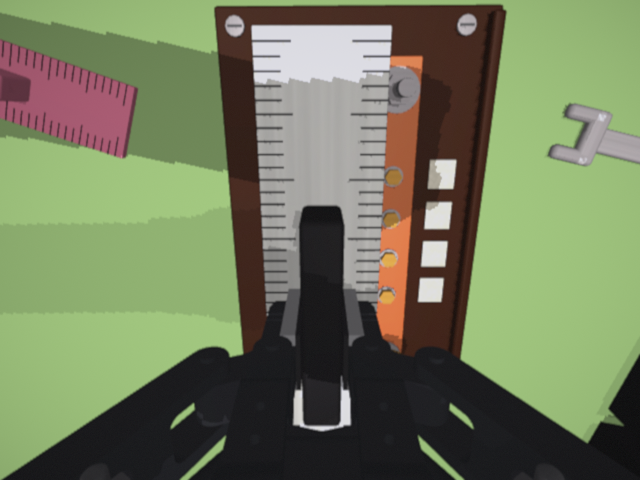

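The wrist view shows the held straightedge from (253,27) to (391,27), square in the jaws. The copper bar's back edge runs from (422,58) to (403,345), with the hexagon stud at (404,88). I'll measure the straightedge's offset from the bar.

```bash
python3 - <<'E'
from h import *
im,d,c=load('w2.png'); P=cloud(c,d); hsv=cv2.cvtColor(im,cv2.COLOR_RGB2HSV).astype(int); H,S,V=hsv[...,0],hsv[...,1],hsv[...,2]
th=np.radians(12.8); ex=np.array([np.cos(th),np.sin(th)]); ey=np.array([-ex[1],ex[0]])
def line(n,pts,z):
    q=onplane(c,pts,z)[:,:2].astype(np.float32); vx,vy,x,y=cv2.fitLine(q,cv2.DIST_HUBER,0,.01,.01).ravel()
    p=np.array([x,y]); v=np.array([vx,vy]); 
    a=np.degrees(np.arctan2(vy,vx))%180; 
    # bar-frame x of the line at y of point (525,175)
    t=((np.array([530.7,178.6])-p)@ey)/(v@ey); print(n,len(q),'ang',a.round(2),'x along ex at ref:',((p+t*v)@ex).round(2),'y range',(q@ey).min().round(1),(q@ey).max().round(1))
orange=(H<14)&(S>130)&(V>120)
rows=list(range(75,320,3)); pts=[]
for r in rows:
    w=np.where(orange[r,385:440])[0]
    if len(w): pts.append((385+w.max()+.5,r))
line('bar back z20',pts,20)
brown=(V<110)&(H<25)|(V<60)
pts=[]
for r in list(range(20,95,3)):
    w=np.where((H[r,200:250]<30)|(V[r,200:250]<70))[0]
    if len(w): pts.append((200+w.min()-.5,r))
line('board front z12',pts,12)
Z=P[...,2]; se=(Z>112)&(Z<135)&(d>0); L=[];R=[]
for r in range(40,280,4):
    w=np.where(se[r,240:400])[0]
    if len(w): L.append((240+w.min()-.5,r)); R.append((240+w.max()+.5,r))
print('Zse',np.median(Z[se]))
zt=142.4-22.8+6
line('se left',L,zt); line('se right',R,zt)
# ends
w=np.where(se[:,320])[0]; print('se far end y',(onplane(c,[(320,w.min()-.5)],zt)[0,:2]@ey).round(1))
w=np.where(orange[:,410])[0]; print('bar far end y',(onplane(c,[(410,w.min()-.5)],20)[0,:2]@ey).round(1))
print('tcp ex,ey',np.array([522.5,174.3])@ex,np.array([522.5,174.3])@ey)
E
```

```text
bar back z20 78 ang 103.13 x along ex at ref: 610.33 y range -17.3 156.6
board front z12 25 ang 102.63 x along ex at ref: 481.07 y range 147.4 189.3
Zse 125.17590321561974
se left 60 ang 102.65 x along ex at ref: 522.22 y range 67.1 159.4
se right 60 ang 102.57 x along ex at ref: 571.89 y range 67.0 159.2
se far end y 163.9
bar far end y 167.8
tcp ex,ey 548.1314407597299 54.20944244928803
```

>>> carry_out(angular=[[0,0,-0.004],[0,0,-0.004],[0,0,-0.004],[0,0,-0.004],[0,0,-0.004],[0,0,-0.004],[0,0,-0.004],[0,0,-0.004],[0,0,-0.004],[0,0,-0.004]], linear=[[0,0,2],[0,0,4],[0,0,6],[0,0,8],[0,0,9.3],[0,0,10.2],[0,0,10.6],[0,0,10.6],[0,0,10.6],[0,0,10.6]], grip=[1,1,1,1,1,1,1,1,1,1])

```text
t: 8.6
position: [523.1, 175.7, 37.1]
tcp_rot: [[-0.225, 0.974, 0.002], [0.974, 0.225, 0.001], [0.0, 0.002, -1.0]]
contact_force: [-0.2, -0.4, -1.8]
grip_width: 15.0
gripper_force: 69.8
```

>>> carry_out(angular=[[0,0,0],[0,0,0],[0,0,0],[0,0,0],[0,0,0]], linear=[[0,0.2,0],[0,0.4,0],[0,0.5,0],[0,0.5,0],[0,0.5,0]], grip=[1,1,1,1,1])

```text
t: 9.1
position: [527.1, 176.6, 36.2]
tcp_rot: [[-0.225, 0.974, -0.0], [0.974, 0.225, -0.0], [-0.0, -0.0, -1.0]]
contact_force: [-1.1, 0.3, -1.5]
grip_width: 14.7
gripper_force: 69.8
```

```bash
python3 - <<'E'
from h import *
o=get_obs(); th=np.radians(12.8); ex=np.array([np.cos(th),np.sin(th)])
print(np.round(o['position'],1),'ex',(np.array(o['position'])[:2]@ex).round(2),np.round(o['contact_force'],1),np.round(o['moment'],2))
plan([530,176,34.8],12.85)
E
```

```text
[527.1 176.6  36.2] ex 553.14 [-1.1  0.3 -1.5] [-0.05 -0.02  0.02]
shift cm [-0.12  0.27  0.14] turn z 0.003 rad; pos [527.1 176.6  36.2] tilt [-1.e-04 -1.e-04 -1.e+00] j7 0.16
```

>>> carry_out(angular=[[0,0,0],[0,0,0],[0,0,0],[0,0,0],[0,0,0]], linear=[[0,0.1,0],[0,0.2,0],[0,0.3,0],[0,0.3,0],[0,0.3,0]], grip=[1,1,1,1,1])

```text
t: 9.6
position: [530.1, 177.2, 36.2]
tcp_rot: [[-0.225, 0.974, -0.0], [0.974, 0.225, -0.0], [-0.0, -0.0, -1.0]]
contact_force: [-0.3, 0.2, -1.5]
grip_width: 14.4
gripper_force: 69.8
```

>>> carry_out(angular=[[0,0,0],[0,0,0],[0,0,0],[0,0,0]], linear=[[0,0.05,0],[0,0.1,0],[0,0.1,0],[0,0.1,0]], grip=[1,1,1,1])

```text
t: 10.0
position: [530.6, 177.4, 36.1]
tcp_rot: [[-0.225, 0.974, -0.001], [0.974, 0.225, -0.0], [0.0, -0.001, -1.0]]
contact_force: [-1.5, 0.3, -1.4]
grip_width: 14.6
gripper_force: 69.8
```

>>> carry_out(angular=[[0,0,0],[0,0,0],[0,0,0],[0,0,0]], linear=[[0,0.05,0],[0,0.05,0],[0,0.05,0],[0,0.05,0]], grip=[1,1,1,1])

```text
t: 10.4
position: [530.6, 177.4, 36.1]
tcp_rot: [[-0.225, 0.974, -0.002], [0.974, 0.225, -0.0], [0.0, -0.002, -1.0]]
contact_force: [-4.4, -0.2, -0.3]
grip_width: 14.1
gripper_force: 70.1
```

>>> carry_out(angular=[[0,0,0],[0,0,0],[0,0,0],[0,0,0]], linear=[[0,0.05,0],[0,0.05,0],[0,0.05,0],[0,0.05,0]], grip=[1,1,1,1])

```text
t: 10.8
position: [530.7, 177.4, 36.0]
tcp_rot: [[-0.225, 0.974, -0.003], [0.974, 0.225, -0.0], [0.0, -0.003, -1.0]]
contact_force: [-5.1, -1.3, 1.3]
grip_width: 14.5
gripper_force: 70.3
```

>>> carry_out(angular=[[0,0,0],[0,0,0],[0,0,0],[0,0,0],[0,0,0],[0,0,0]], linear=[[0,0,0.07],[0,0,0.14],[0,-0.05,0.16],[0,-0.1,0.16],[0,-0.1,0.16],[0,-0.1,0.16]], grip=[1,1,1,1,1,1])

```text
t: 11.4
position: [530.6, 177.4, 34.8]
tcp_rot: [[-0.225, 0.974, -0.001], [0.974, 0.225, -0.0], [0.0, -0.001, -1.0]]
contact_force: [-5.2, -1.2, 4.6]
grip_width: 14.4
gripper_force: 70.4
```

>>> carry_out(angular=[[0,0,0],[0,0,0],[0,0,0],[0,0,0],[0,0,0]], linear=[[0,0,0],[0,0,0],[0,0,0],[0,0,0],[0,0,0]], grip=[0.5,0.3,0.3,0.3,0.3])

```text
t: 11.9
position: [531.6, 177.6, 34.8]
tcp_rot: [[-0.225, 0.974, 0.001], [0.974, 0.225, 0.0], [-0.0, 0.001, -1.0]]
contact_force: [0.3, -0.9, 0.1]
grip_width: 29.6
gripper_force: 0.0
```

>>> carry_out(angular=[[0,0,0],[0,0,0],[0,0,0],[0,0,0],[0,0,0],[0,0,0],[0,0,0],[0,0,0]], linear=[[0,0,-1],[0,0,-3],[0,0,-6],[0,0,-9],[0,0,-12],[0,0,-12],[0,0,-12],[0,0,-12]], grip=[0.3,0.3,0.3,0,0,0,0,0])

```text
t: 12.7
position: [530.1, 177.3, 153.9]
tcp_rot: [[-0.225, 0.974, -0.002], [0.974, 0.225, -0.0], [-0.0, -0.002, -1.0]]
contact_force: [-0.6, -0.4, -0.5]
grip_width: 42.2
gripper_force: 0.0
```

```bash
python3 - <<'E'
from h import *
im,d,c=snap('wrist','w3.png'); snap('top','top2.png')
plan([594.2,79.6,140])
E
```

```text
shift cm [-10.95   4.07   1.33] turn z 0.0 rad; pos [529.9 177.1 153.4] tilt [-0.0024 -0.0013 -1.    ] j7 0.05
```

View pics/w3.png

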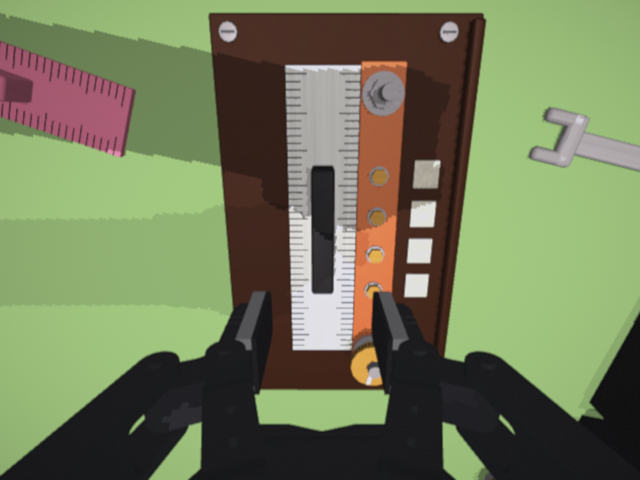

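The wrist view shows the straightedge lying flush against the bar: its right edge from (360,66) to (352,350) meets the orange bar. The brass nut is at (368,362), partly hidden by a finger. I'll check the gap numerically, then move over the nut, winding the wrist counter-clockwise for a long clockwise stroke.

```bash
python3 - <<'E'
from h import *
im,d,c=load('w3.png'); hsv=cv2.cvtColor(im,cv2.COLOR_RGB2HSV).astype(int); H,S,V=hsv[...,0],hsv[...,1],hsv[...,2]
th=np.radians(12.8); ex=np.array([np.cos(th),np.sin(th)]); ey=np.array([-ex[1],ex[0]])
orange=(H<14)&(S>130)&(V>100); A={'seL':[], 'seR':[], 'barL':[], 'barR':[]}
for r in range(75,335,4):
    o=np.where(orange[r,340:420])[0]; w=np.where(S[r,270:372]<60)[0]
    if len(w): A['seL'].append((270+w.min()-.5,r))
    if len(o): A['barL'].append((340+o.min()-.5,r)); A['barR'].append((340+o.max()+.5,r))
    if len(o) : 
        k=np.where(S[r,330:340+o.min()+1]<60)[0]
        if len(k): A['seR'].append((330+k.max()+.5,r))
for n,z in(('seL',18),('seR',18),('barL',20),('barR',20)):
    q=onplane(c,A[n],z)[:,:2].astype(np.float32); vx,vy,x,y=cv2.fitLine(q,cv2.DIST_HUBER,0,.01,.01).ravel()
    t=(178.6*ey[1]-530.7*ex[1]-(x*ey[0]+y*ey[1])); t=(np.array([530.7,178.6])-[x,y])@ey/(np.array([vx,vy])@ey)
    print(n,len(q),'ang',(np.degrees(np.arctan2(vy,vx))%180).round(2),'x',(np.array([x+t*vx,y+t*vy])@ex).round(2))
E
```

```text
seL 65 ang 102.8 x 529.94
seR 64 ang 102.92 x 580.61
barL 64 ang 102.88 x 580.78
barR 64 ang 103.02 x 610.56
```

>>> carry_out(angular=[[0,0,-0.15],[0,0,-0.3],[0,0,-0.45],[0,0,-0.6],[0,0,-0.75],[0,0,-0.9],[0,0,-1.05],[0,0,-1.2],[0,0,-1.35],[0,0,-1.5],[0,0,-1.6],[0,0,-1.65]], linear=[[-2,0.8,0],[-4,1.5,0],[-6,2.2,0],[-8,3,0],[-10,3.7,0],[-11,4.1,0],[-11,4.1,0],[-11,4.1,0],[-11,4.1,0],[-11,4.1,0],[-11,4.1,0],[-11,4.1,0]], grip=[-1,-1,-1,-1,-1,-1,-1,-1,-1,-1,-1,-1])

```text
t: 14.0
position: [594.8, 79.2, 153.1]
tcp_rot: [[-0.953, -0.304, -0.003], [-0.304, 0.953, -0.001], [0.003, 0.0, -1.0]]
contact_force: [0.1, -0.2, -0.4]
grip_width: 85.5
gripper_force: 0.0
```

>>> carry_out(angular=[[0,0,-0.15],[0,0,-0.3],[0,0,-0.45],[0,0,-0.6],[0,0,-0.75],[0,0,-0.85],[0,0,-0.9],[0,0,-0.9],[0,0,-0.9],[0,0,-0.9]], linear=[[0,0,0],[0,0,0],[0,0,0],[0,0,0],[0,0,0],[0,0,0],[0,0,0],[0,0,0],[0,0,0],[0,0,0]], grip=[-1,-1,-1,-1,-1,-1,-1,-1,-1,-1])

```text
t: 15.0
position: [595.4, 79.4, 154.1]
tcp_rot: [[-0.357, -0.934, -0.001], [-0.934, 0.357, -0.0], [0.001, 0.001, -1.0]]
contact_force: [0.1, -0.3, 0.1]
grip_width: 85.4
gripper_force: 0.0
```

```bash
python3 - <<'E'
from h import *
im,d,c=snap('wrist','w4.png'); plan([594,80,60]); print(get_obs()['joint_pos'])
E
```

```text
shift cm [-0.    0.15  9.42] turn z 0.0 rad; pos [595.5  79.5 154.2] tilt [-7.e-04 -3.e-04 -1.e+00] j7 2.63
[-0.3258696   0.38430833  0.15130392  1.80182728 -0.06883761  0.96131796
  2.63049731]
```

View pics/w4.png

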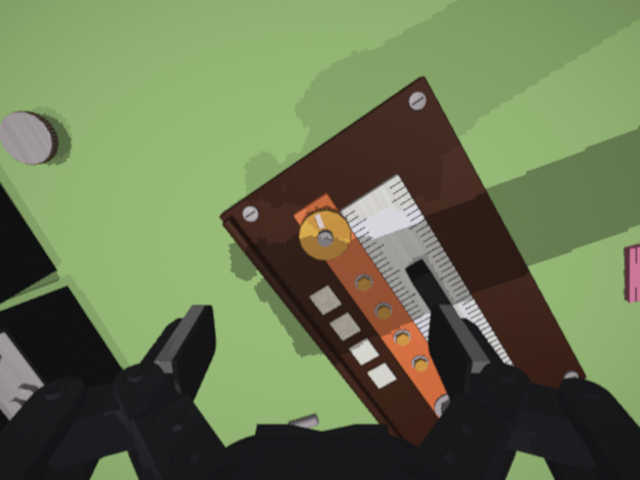

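The wrist view shows the brass nut at (325,235) with its white stripe pointing to (318,218). The rail's near end at (415,268) is clear of the jaws.

```bash
cat >> h.py <<'E'
def nut(c,im,d,z=43):
    hsv=cv2.cvtColor(im,cv2.COLOR_RGB2HSV).astype(int); P=cloud(c,d)
    near=(np.hypot(P[...,0]-593.5,P[...,1]-80)<30)&(P[...,2]>30)&(d>0)
    m=near&(P[...,2]<48); q=P[m]; zt=np.median(q[:,2])
    brass=near&(hsv[...,0]>14)&(hsv[...,0]<32)&(hsv[...,1]>100)
    r=cv2.minEnclosingCircle(onplane(c,np.argwhere(brass)[:,::-1],zt)[:,:2].astype(np.float32))
    w=near&(hsv[...,1]<70)&(hsv[...,2]>150); pw=onplane(c,np.argwhere(w)[:,::-1],zt)[:,:2]; s=np.hypot(*(pw-r[0]).T); pw=pw[(s>8)&(s<19)]
    v=pw.mean(0)-r[0]; print('top z',zt.round(1),'centre',np.round(r[0],1),'rad',round(r[1],1),'stripe',len(pw),np.degrees(np.arctan2(v[1],v[0])).round(1))
E
python3 - <<'E'
from h import *
im,d,c=load('w4.png'); nut(c,im,d)
plan([593.5,80,60])
E
```

```text
top z 42.6 centre [592.5  80.6] rad 18.6 stripe 59 -91.0
shift cm [0.02 0.2  9.42] turn z 0.0 rad; pos [595.5  79.5 154.2] tilt [-7.e-04 -3.e-04 -1.e+00] j7 2.63
```

>>> carry_out(angular=[[0,0,0],[0,0,0],[0,0,0],[0,0,0],[0,0,0],[0,0,0],[0,0,0]], linear=[[0,0.3,2],[0,0.3,4],[0,0.3,6],[0,0.3,7.5],[0,0.3,8],[0,0.3,8],[0,0.3,8]], grip=[-0.3,-0.3,-0.3,-0.3,-0.3,-0.3,-0.3])

```text
t: 15.75
position: [593.7, 80.7, 75.4]
tcp_rot: [[-0.357, -0.934, 0.001], [-0.934, 0.357, 0.0], [-0.001, -0.001, -1.0]]
contact_force: [0.7, -0.8, -0.0]
grip_width: 55.4
gripper_force: 0.0
```

>>> carry_out(angular=[[0,0,0],[0,0,0]], linear=[[0,0,0],[0,0,0]], grip=[-0.3,-0.3])

```text
t: 15.95
position: [593.8, 80.7, 75.7]
tcp_rot: [[-0.357, -0.934, 0.002], [-0.934, 0.357, 0.0], [-0.001, -0.002, -1.0]]
contact_force: [-0.7, 0.8, -0.7]
grip_width: 55.7
gripper_force: 0.0
```

```bash
python3 - <<'E'
from h import *
plan([592.7,80.6,38]); print(get_obs()['grip_width'])
E
```

```text
shift cm [0.05 0.1  3.77] turn z 0.0 rad; pos [593.8  80.7  75.7] tilt [ 1.9e-03  4.0e-04 -1.0e+00] j7 2.64
55.73993409183287
```

>>> carry_out(angular=[[0,0,0],[0,0,0],[0,0,0],[0,0,0],[0,0,0],[0,0,0],[0,0,0],[0,0,0],[0,0,0],[0,0,0]], linear=[[0,0.1,1.5],[0,0.1,3],[0,0.1,3.75],[0,0.1,3.75],[0,0.1,3.75],[0,0.1,3.75],[0,0.1,3.75],[0,0.1,3.75],[0,0.1,3.75],[0,0.1,3.75]], grip=[-0.3,-0.3,-0.3,-0.3,-0.3,1,1,1,1,1], squeeze=60)

```text
t: 16.95
position: [593.5, 80.6, 38.2]
tcp_rot: [[-0.357, -0.934, 0.003], [-0.934, 0.357, 0.0], [-0.001, -0.003, -1.0]]
contact_force: [1.7, -1.1, 3.0]
grip_width: 33.5
gripper_force: 59.6
```

```bash
python3 - <<'E'
from h import *
o=get_obs(); print({k:np.round(o[k],2).tolist() for k in('position','contact_force','moment','grip_width','gripper_force','joint_pos')})
E
```

```text
{'position': [593.55, 80.63, 38.23], 'contact_force': [1.67, -1.1, 3.0], 'moment': [-0.19, -0.42, -0.04], 'grip_width': 33.46, 'gripper_force': 59.58, 'joint_pos': [-0.31, 0.54, 0.13, 1.86, -0.1, 0.74, 2.65]}
```

>>> carry_out(angular=[[0,0,0.1],[0,0,0.2],[0,0,0.33],[0,0,0.46],[0,0,0.6],[0,0,0.74],[0,0,0.88],[0,0,1.02],[0,0,1.16],[0,0,1.3],[0,0,1.43],[0,0,1.5]], linear=[[0,0,0],[0,0,0.005],[0,0,0.01],[0,0,0.01],[0,0,0.015],[0,0,0.02],[0,0,0.02],[0,0,0.025],[0,0,0.03],[0,0,0.03],[0,0,0.035],[0,0,0.035]], grip=[1,1,1,1,1,1,1,1,1,1,1,1])

```text
t: 18.15
position: [593.3, 81.1, 37.9]
tcp_rot: [[-0.956, 0.293, 0.003], [0.293, 0.956, 0.0], [-0.003, 0.001, -1.0]]
contact_force: [0.8, -0.3, 5.0]
grip_width: 32.9
gripper_force: 59.7
```

>>> carry_out(angular=[[0,0,0.1],[0,0,0.22],[0,0,0.36],[0,0,0.5],[0,0,0.64],[0,0,0.78],[0,0,0.92],[0,0,1.05],[0,0,1.1],[0,0,1.1],[0,0,1.1]], linear=[[0,0,0],[0,0,0.005],[0,0,0.01],[0,0,0.01],[0,0,0.015],[0,0,0.02],[0,0,0.02],[0,0,0.025],[0,0,0.03],[0,0,0.03],[0,0,0.03]], grip=[1,1,1,1,1,1,1,1,1,1,1])

```text
t: 19.25
position: [593.6, 81.3, 37.6]
tcp_rot: [[-0.176, 0.984, 0.003], [0.984, 0.176, 0.001], [0.0, 0.003, -1.0]]
contact_force: [2.0, 0.1, 5.0]
grip_width: 33.5
gripper_force: 59.8
```

```bash
cat > s.py <<'E'
from h import *
o=get_obs(); R=np.array(o['tcp_rot']); print({k:np.round(o[k],2).tolist() for k in('t','position','contact_force','moment','grip_width','gripper_force','joint_pos')},'tooly deg',np.degrees(np.arctan2(R[1,1],R[0,1])).round(2))
E
python3 s.py
```

```text
{'t': 19.25, 'position': [593.59, 81.31, 37.55], 'contact_force': [2.01, 0.09, 5.0], 'moment': [-0.13, -0.37, -0.03], 'grip_width': 33.5, 'gripper_force': 59.77, 'joint_pos': [-0.78, 0.67, 0.74, 1.88, -0.61, 0.82, 0.45]} tooly deg 10.15
```

>>> carry_out(angular=[[0,0,0.1],[0,0,0.2],[0,0,0.3],[0,0,0.4],[0,0,0.4]], linear=[[0,0,0],[0,0,0.005],[0,0,0.005],[0,0,0.01],[0,0,0.01]], grip=[1,1,1,1,1])

```text
t: 19.75
position: [593.7, 81.3, 37.5]
tcp_rot: [[0.223, 0.975, 0.003], [0.975, -0.223, 0.0], [0.001, 0.003, -1.0]]
contact_force: [2.6, 0.1, 5.3]
grip_width: 33.4
gripper_force: 59.9
```

```bash
python3 s.py
```

```text
{'t': 19.75, 'position': [593.73, 81.3, 37.46], 'contact_force': [2.62, 0.15, 5.27], 'moment': [-0.0, -0.49, -0.06], 'grip_width': 33.42, 'gripper_force': 59.87, 'joint_pos': [-0.84, 0.71, 0.83, 1.89, -0.69, 0.85, 0.12]} tooly deg -12.86
```

>>> carry_out(angular=[[0,0,0.1],[0,0,0.2],[0,0,0.3],[0,0,0.3]], linear=[[0,0,0],[0,0,0.005],[0,0,0.005],[0,0,0.005]], grip=[1,1,1,1])

```text
t: 20.15
position: [593.8, 81.3, 37.4]
tcp_rot: [[0.501, 0.866, 0.004], [0.866, -0.501, 0.0], [0.002, 0.003, -1.0]]
contact_force: [2.3, 0.3, 5.1]
grip_width: 33.2
gripper_force: 59.9
```

```bash
python3 s.py
```

```text
{'t': 20.15, 'position': [593.83, 81.27, 37.39], 'contact_force': [2.3, 0.27, 5.14], 'moment': [-0.07, -0.49, -0.04], 'grip_width': 33.19, 'gripper_force': 59.86, 'joint_pos': [-0.89, 0.75, 0.89, 1.89, -0.76, 0.88, -0.14]} tooly deg -30.04
```

>>> carry_out(angular=[[0,0,0.1],[0,0,0.2],[0,0,0.3],[0,0,0.3]], linear=[[0,0,0],[0,0,0.005],[0,0,0.005],[0,0,0.005]], grip=[1,1,1,1])

```text
t: 20.55
position: [593.9, 81.2, 37.3]
tcp_rot: [[0.734, 0.679, 0.004], [0.679, -0.734, 0.0], [0.003, 0.003, -1.0]]
contact_force: [2.1, -0.4, 5.5]
grip_width: 33.0
gripper_force: 59.9
```

```bash
python3 s.py
```

```text
{'t': 20.55, 'position': [593.92, 81.22, 37.33], 'contact_force': [2.14, -0.41, 5.46], 'moment': [-0.07, -0.56, -0.03], 'grip_width': 33.02, 'gripper_force': 59.87, 'joint_pos': [-0.93, 0.79, 0.95, 1.89, -0.82, 0.91, -0.39]} tooly deg -47.23
```

>>> carry_out(angular=[[0,0,0.1],[0,0,0.2],[0,0,0.3],[0,0,0.3]], linear=[[0,0,0],[0,0,0.005],[0,0,0.005],[0,0,0.005]], grip=[1,1,1,1])

```text
t: 20.95
position: [594.0, 81.1, 37.3]
tcp_rot: [[0.902, 0.432, 0.004], [0.432, -0.902, -0.0], [0.004, 0.002, -1.0]]
contact_force: [2.4, 1.4, 5.4]
grip_width: 32.9
gripper_force: 59.9
```

```bash
python3 s.py
```

```text
{'t': 20.95, 'position': [593.96, 81.09, 37.26], 'contact_force': [2.35, 1.35, 5.45], 'moment': [-0.07, -0.59, -0.09], 'grip_width': 32.92, 'gripper_force': 59.92, 'joint_pos': [-0.96, 0.83, 1.01, 1.89, -0.88, 0.94, -0.65]} tooly deg -64.42
```

>>> carry_out(angular=[[0,0,0.1],[0,0,0.2],[0,0,0.3],[0,0,0.3]], linear=[[0,0,0],[0,0,0.005],[0,0,0.005],[0,0,0.005]], grip=[1,1,1,1])

```text
t: 21.35
position: [594.0, 81.0, 37.2]
tcp_rot: [[0.989, 0.146, 0.004], [0.146, -0.989, -0.0], [0.004, 0.001, -1.0]]
contact_force: [3.4, -0.5, 4.1]
grip_width: 33.2
gripper_force: 60.0
```

```bash
python3 s.py
```

```text
{'t': 21.35, 'position': [594.01, 81.01, 37.2], 'contact_force': [3.43, -0.54, 4.12], 'moment': [-0.11, -0.67, -0.06], 'grip_width': 33.24, 'gripper_force': 59.99, 'joint_pos': [-0.99, 0.87, 1.06, 1.89, -0.93, 0.98, -0.91]} tooly deg -81.6
```

>>> carry_out(angular=[[0,0,0.1],[0,0,0.2],[0,0,0.3],[0,0,0.3]], linear=[[0,0,0],[0,0,0.005],[0,0,0.005],[0,0,0.005]], grip=[1,1,1,1])

```text
t: 21.75
position: [594.0, 80.9, 37.1]
tcp_rot: [[0.989, -0.15, 0.004], [-0.15, -0.989, -0.001], [0.004, 0.001, -1.0]]
contact_force: [3.0, -0.4, 5.1]
grip_width: 33.4
gripper_force: 60.0
```

```bash
python3 s.py
```

```text
{'t': 21.75, 'position': [593.98, 80.9, 37.13], 'contact_force': [2.99, -0.43, 5.1], 'moment': [-0.21, -0.72, 0.53], 'grip_width': 33.37, 'gripper_force': 60.03, 'joint_pos': [-1.02, 0.91, 1.11, 1.89, -0.99, 1.02, -1.17]} tooly deg -98.6
```

>>> carry_out(angular=[[0,0,0.04],[0,0,0.08],[0,0,0.08]], linear=[[0,0,0],[0,0,0],[0,0,0]], grip=[1,1,1])

```text
t: 22.05
position: [594.0, 80.9, 37.1]
tcp_rot: [[0.975, -0.222, 0.003], [-0.222, -0.975, -0.003], [0.004, 0.002, -1.0]]
contact_force: [2.7, -1.2, 5.0]
grip_width: 33.2
gripper_force: 60.1
```

```bash
python3 s.py
```

```text
{'t': 22.05, 'position': [593.98, 80.91, 37.13], 'contact_force': [2.66, -1.21, 5.02], 'moment': [-0.36, -0.74, 1.65], 'grip_width': 33.16, 'gripper_force': 60.06, 'joint_pos': [-1.02, 0.92, 1.13, 1.89, -1.0, 1.03, -1.24]} tooly deg -102.8
```

The moment rose from 0.05 to 1.65 N m within a few degrees, so the nut is on its stop. Now I'll back off a quarter turn.

>>> carry_out(angular=[[0,0,-0.1],[0,0,-0.24],[0,0,-0.38],[0,0,-0.52],[0,0,-0.66],[0,0,-0.8],[0,0,-0.94],[0,0,-1.08],[0,0,-1.22],[0,0,-1.36],[0,0,-1.5],[0,0,-1.62]], linear=[[0,0,0],[0,0,0],[0,0,-0.01],[0,0,-0.01],[0,0,-0.015],[0,0,-0.02],[0,0,-0.02],[0,0,-0.025],[0,0,-0.03],[0,0,-0.03],[0,0,-0.035],[0,0,-0.035]], grip=[1,1,1,1,1,1,1,1,1,1,1,1])

```text
t: 23.25
position: [593.7, 81.3, 37.5]
tcp_rot: [[0.177, 0.984, 0.004], [0.984, -0.177, 0.001], [0.002, 0.003, -1.0]]
contact_force: [3.2, -0.1, 4.6]
grip_width: 33.4
gripper_force: 59.9
```

>>> carry_out(angular=[[0,0,0],[0,0,0],[0,0,0],[0,0,0]], linear=[[0,0,0],[0,0,0],[0,0,0],[0,0,0]], grip=[1,1,1,1])

```text
t: 23.65
position: [593.7, 81.3, 37.5]
tcp_rot: [[0.184, 0.983, 0.003], [0.983, -0.184, 0.0], [0.001, 0.003, -1.0]]
contact_force: [4.1, -0.7, 6.0]
grip_width: 33.3
gripper_force: 60.0
```

```bash
python3 s.py; python3 - <<'E'
from h import *
im,d,c=snap('top','top3.png'); im2,_,_=snap('wrist','w5.png')
cr=np.hstack([cv2.resize(im[180:280,190:320],(390,300),interpolation=2),cv2.resize(im2,(400,300))]); cv2.imwrite('pics/fin.png',cr[:,:,::-1])
E
```

```text
{'t': 23.65, 'position': [593.72, 81.32, 37.47], 'contact_force': [4.06, -0.67, 6.01], 'moment': [-0.05, -0.7, 0.01], 'grip_width': 33.28, 'gripper_force': 60.02, 'joint_pos': [-0.84, 0.71, 0.82, 1.89, -0.69, 0.85, 0.15]} tooly deg -10.59
```

View pics/fin.png

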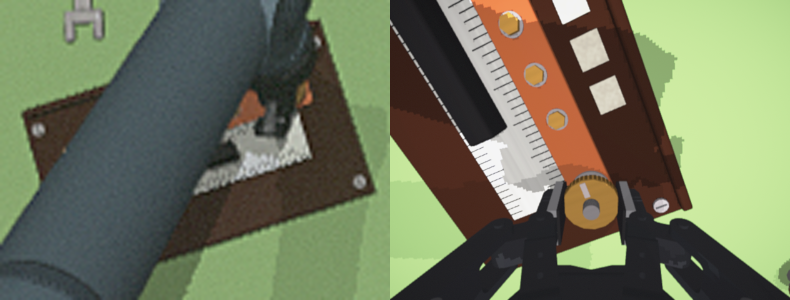

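The view shows the nut gripped at (591,205) in the wrist half, with the straightedge still flush against the bar. I'll cross-check slip with the stripe.

```bash
python3 - <<'E'
from h import *
im,d,c=load('w5.png'); nut(c,im,d)
hsv=cv2.cvtColor(im,cv2.COLOR_RGB2HSV).astype(int)
# stripe pixels: pale, in the brass disc, above hub in picture
q=onplane(c,[(2.5*0+ (583-390)*1.6,185*1.6),((591-390)*1.6,208*1.6)],42)[:,:2]; v=q[0]-np.array([592.7,80.6]); print(np.degrees(np.arctan2(v[1],v[0])), q)
E
```

```text
top z 41.8 centre [593.1  82.9] rad 19.3 stripe 153 102.6
97.72656841626566 [[590.57006349  96.29852211]
 [592.37394762  79.570188  ]]
```

```bash
python3 -c "
from station import *
print(close_job())"
```

```text
the job is handed in; nothing more can be done
None
```

I laid the straightedge flush along the bar (gap about 0.2 mm), ran the nut down to its stop and backed it off about 90°. I handed the job in at about 24 s with the nut still gripped at 60 N; the hand-in gave back no verdict.

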